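Set up the imaging line on the bench rail

TASK

Build the imaging line on the flat rail between the round lamp and the white screen: the condenser (the big round lens ring) on the cross line next to the lamp, the lens tube on the cross line next to the screen, and the target holder (the square frame) on the middle line between the two. Stand each upright, centred on its line and across the width of the rail, and square to the rail so that it looks along it. Put the loose lid centred on top of the lamp, and leave the screwdriver, the screw dish and the chip box where they are.

Things in the scene. Friction and masses are not known exactly. Their poses are not given: they have to be found in the camera images.
- rail: Flat bright aluminium bar lying on the table, fixed, 56 wide (its x) by 460 long (its y) by 10 thick, roughly left-right before the robot. Origin at the centre of its underside, z up. Its top is at z = 10 mm. Three thin dark lines cross it at y = -95, 0 and +95 mm. The lamp stands on it at y = +190 or -190 mm and the screen at the other end, which one varies.
- lamp: Round lamp house fixed on the rail: dark foot and dark flat top with a white light band between, 54 diameter, 78 high. Origin at the centre of its underside, z up. The flat top that takes the lid is at z = 78 mm. The nearest cross line is 95 mm from its axis.
- screen: White upright viewing screen fixed on the rail, 70 wide (along its x, across the rail), 5 thick (y), on a dark foot 52 x 30; top at z = 78 mm. Origin at the centre of its underside, z up. The nearest cross line is 95 mm from its centre.
- condenser: Loose lens mount, about 180 g: round steel foot (42 diameter, 9 thick), upright aluminium ring with glass (44 diameter, 14 thick, centre at z = 42 mm) and on top a rectangular carrying tab 24 (x) by 14 (y) from z = 62 to 82 mm, made to be gripped over its 14 mm. Origin at the centre of its underside, z up. It looks along its y axis, either way round. Same mount from front and back.
- target_holder: Loose mount, about 180 g: square-cornered steel foot (40 x by 36 y, 9 thick), upright square aluminium frame 44 x 44, 12 thick, with a dark plate bearing a light cross, and on top a rectangular carrying tab 24 (x) by 14 (y) from z = 63 to 83 mm, made to be gripped over its 14 mm. Origin at the centre of its underside, z up. It looks along its y axis, either way round.
- lens_tube: Loose mount, about 180 g: a lying aluminium tube, 28 diameter, 40 long along its y axis, its axis at z = 42 mm (top at 56), on a narrow stem over an oblong steel foot 30 (x) by 44 (y), 9 thick. Origin at the centre of its underside, z up. It looks along its y axis, either way round. Grip it across x over the tube's 28 mm.
- lid: Loose round aluminium lid, about 100 g: plate 54 diameter, 6 thick, with a round knob in the middle, 18 diameter at the grip, up to z = 26 mm. Origin at the centre of its underside, z up. 
- screwdriver_yellow: Bystander: thin screwdriver with orange handle, 129 long, 12 thick, lying near the vise. Origin at the centre of its underside.
- screw_dish: Bystander: shallow round aluminium dish of tiny screws, 55 diameter, 13 high, near the table's front edge. Origin at the centre of its underside.
- chip_box: Bystander: low hinged box with grey lid, 60 x 55, 18 high, right of the vise. Origin at the centre of its underside.
There are look-alikes about, which are no part of the job. What is shaped like the condenser but turquoise is not meant.

How it is judged (in metres and radians):
At the end, for the whole second after the job is handed in: Condenser, target holder and lens tube upright on the rail in order from lamp to screen, within 12 mm of their lines, 10 mm of the rail's centre line and 11 degrees of square; lid flat on the lamp within 10 mm of centre; all released, at rest; bystanders within 15 mm of their places (x of condenser in the frame of rail between -0.01 and 0.01 m and z of condenser in the frame of rail between 0.007 and 0.013 m and angle between each of condenser, target_holder, lens_tube, lid's own z axis and vertical below 0.1 rad and angle between the y axis of each of condenser, target_holder, lens_tube and the y axis of rail, either way round below 0.2 rad and x of target_holder in the frame of rail between -0.01 and 0.01 m and z of target_holder in the frame of rail between 0.007 and 0.013 m and x of lens_tube in the frame of rail between -0.01 and 0.01 m and z of lens_tube in the frame of rail between 0.007 and 0.013 m and horizontal distance between condenser and lamp between 0.083 and 0.107 m and y of target_holder in the frame of rail between -0.012 and 0.012 m and horizontal distance between lens_tube and screen between 0.083 and 0.107 m and horizontal distance between condenser and screen above 0.25 m and horizontal distance between lens_tube and lamp above 0.25 m and horizontal distance between lid and lamp below 0.01 m and z of lid in the frame of lamp between 0.075 and 0.081 m and linear speed of each of condenser, target_holder, lens_tube, lid below 0.01 m/s and angular speed of each of condenser, target_holder, lens_tube, lid below 0.1 rad/s); the robot touches nothing.
It fails at once if the orange-handled screwdriver is moved more than 15 mm (distance of screwdriver_yellow from where it was at the start of the episode above 0.015 m).
It fails at once if the dish of tiny screws is moved more than 15 mm (distance of screw_dish from where it was at the start of the episode above 0.015 m).
It fails at once if the chip box is moved more than 15 mm (distance of chip_box from where it was at the start of the episode above 0.015 m).
It also fails if it takes over 96 s, if anything falls off the work surface, if the arm or the gripper's body presses on something with over 40 N, if the wrist force passes 120 N, or if a joint passes its speed limit or range.

ROBOT

A 6-joint arm with a two-finger parallel gripper is mounted at the origin on a cart in front of the work surface, level with it; the furniture and walls round the work are solid. World frame = base frame: x ahead of the robot, y to its left, z up, the work surface at z = 0. Lengths are in mm, angles in rad, forces in N, time in s.
With the tool pointing down it reaches from about 275 to 1000 mm from the base axis. Payload 8.4 kg.
Tool frame: the origin (TCP) lies at the very end of the fingers, on their centre line; the grasp point (between the pads) lies 19 mm behind it; z points along the fingers, y is the line along which they close (so a half turn about z gives the same grasp; the last joint's range is limited). The gripper opens to 85 mm and grips with 20 to 120 N. Pads are 22 mm wide; open, the fingers measure 114 mm over their backs; the gripper's body (76 mm by 85 mm) begins 54 mm behind the grasp point. The pads swing forward as they close: fully open they stand 13 mm farther back than shut.
Start: joints at [-0.002, 0.353, 1.633, -0, 1.155, -0.002], TCP at [625.002, -0, 231.281] pointing down, gripper open.
Joint ranges: [-2.63, 2.63], [-0.92, 2.1], [0.06, 2.66], [-1.3, 4.44], [0, 2.69], [-3.02, 3.02]. Speed limits (rad/s): [2.22, 2.22, 2.79, 3.14, 3.14, 3.14].

INTERFACE

Orientations are given as [roll, pitch, yaw] about the fixed x, y, z axes, in that order (R = Rz(yaw) Ry(pitch) Rx(roll)).
In Python, from rig import sensors, grab_frame, camera_params, order gives the robot as it stands. The module is installed in compiled form; this text tells all that it offers.
- The arm moves only by the tool move_arm, never from a script. Its argument "motion" is a list of rows, each a list of 7 numbers: the turn, a rotation vector about the tool's x, y, z in parts of the range, where 1.0 means 2 pi rad, then the shift along the tool's x, y, z in normalised numbers (1 is 1 m), then the finger opening in m, from 0 to 0.0854. A call has 1 to 8 rows; each row is the pose to reach, as a shift and turn from the pose commanded when the call began, along the tool's axes at that moment; what a row does not reach only later rows make up. A row lasts 1/8 s, in which the tool goes at most 62.5 mm and 10.7 degrees, less where a joint would pass 70% of its speed; a pose out of reach is approached as far as the arm can. A call with a gripper value outside its range is refused whole. The fingers move at their own pace and stop on an object; "grip_force" is the grip in N (left out, the last holds). Time passes only in rows, so rows that repeat a pose let the fingers close. It gives the time, the measured TCP pose, the force, the opening and the grip force at its end, in the units of the state.
- sensors.sense(): the state, without advancing time (a new reading comes with each control period).
- grab_frame(name): name is "scene" or "side" or "wrist"; returns (picture, depth): 420x560x3 uint8, red, green, blue; 420x560 float32, mm along the optical axis (not along the pixel's ray), 0 where there is no reading.
- camera_params(name): a dict with "camera_matrix" (3x3 intrinsics, pixels), "world_from_camera" (4x4, takes a point from camera to world coordinates). Camera axes: x right, y down, z forward; pixel columns grow to the right and rows downward; lengths in mm; the calibration is good to about 2 mm. A picture is of the moment at which its call begins: read the wrist's pose just before it. camera_params takes no time and is no camera call; for the wrist camera it gives the pose at the moment of the call.
- order.sign_off(): hands the job in; it is judged then, once.
The state is a dict: "clock": time; "qpos": joint angles; "qvel": joint speeds; "joint_efforts": joint torques, N m; "eef_pos": TCP position; "tcp_rot": TCP orientation; "contact_force": force on the tool from outside, world axes, zero at the start; "wrist_torque": the same for the moment, N m; "opening": opening from 0.0 (shut) to 1.0 (fully open); "grasp_force": force on a finger pad.
Only numpy, scipy, OpenCV 4.12 (cv2) and the standard library are available. Lean on these libraries where they do the work, as an engineer would, in place of code of your own. Each camera call takes 0.05 s, during which the arm holds its last target. There are 200 camera calls.

## Working session

There is one attempt and no reset: what is moved stays moved. The work goes in short steps, Python scripts to look and compute and a tool call to move; the robot and the scene stay as the last step left them, time stands still between calls to the robot, and variables do not carry over. Pictures are saved under pics/ and viewed, at most 14 in all, crops included, and the job is handed in when it is done.

Besides the shell and the picture viewer there is one more tool, called after ">>>" as name(argument=value, ...) on one line, values as JSON. move_arm: Moves the arm, as the interface text tells. Its arguments: {"type":"object","properties":{"motion":{"type":"array","items":{"type":"array","items":{"type":"number"}}},"grip_force":{"type":"number"}},"required":["motion"]}

```bash
mkdir -p pics
cat > h.py <<'E'
import numpy as np, cv2
from rig import sensors, grab_frame, camera_params, order
def snap(n,f):
    P=camera_params(n); im,d=grab_frame(n)
    cv2.imwrite(f'pics/{f}.png',im[:,:,::-1]); np.savez(f'pics/{f}.npz',im=im,d=d,K=P['camera_matrix'],T=P['world_from_camera'])
    return im,d
def load(f):
    z=np.load(f'pics/{f}.npz'); return z['im'],z['d'],z['K'],z['T']
def cloud(f):
    im,d,K,T=load(f); v,u=np.indices(d.shape)
    c=np.stack([(u-K[0,2])/K[0,0]*d,(v-K[1,2])/K[1,1]*d,d],-1)
    w=c@T[:3,:3].T+T[:3,3]; w[d<=0]=np.nan
    return w
def ray(f,u,v,z):
    im,d,K,T=load(f); r=T[:3,:3]@np.linalg.solve(K,[u,v,1.]); o=T[:3,3]
    return o+r*(z-o[2])/r[2]
E
python3 - <<'E'
from h import *
s=sensors.sense(); print(s)
for n in ('scene','side','wrist'):
    snap(n,n+'0'); P=camera_params(n); print(n,np.round(P['camera_matrix'],1).tolist(),np.round(P['world_from_camera'],3).tolist())
E
```

```text
{'clock': 0.0, 'qpos': array([-2.40840683e-03,  3.53683124e-01,  1.63411782e+00, -9.46727046e-06,
        1.15522018e+00, -2.39671228e-03]), 'qvel': array([-0.00215922, -0.00130021, -0.00057187, -0.00078129,  0.00096592,
        0.00082995]), 'joint_efforts': array([-2.03471049e-03, -6.05236173e+01, -3.42063046e+01, -2.62302356e-04,
        9.48130677e-03,  3.61521288e-06]), 'eef_pos': array([ 6.24524399e+02, -7.07567496e-03,  2.30546827e+02]), 'tcp_rot': array([-3.14016417e+00,  5.23233132e-06,  1.57078846e+00]), 'contact_force': array([ 0.44637874, -0.72552708,  0.09109718]), 'wrist_torque': array([-0.01142204, -0.00656806,  0.02525386]), 'grasp_force': 0.0, 'opening': 0.9974143434983671}
scene [[455.8, 0.0, 278.0], [0.0, 455.8, 208.7], [0.0, 0.0, 1.0]] [[-0.894, -0.243, 0.376, 109.804], [-0.448, 0.513, -0.733, 811.34], [-0.015, -0.823, -0.567, 651.665], [0.0, 0.0, 0.0, 1.0]]
side [[406.8, 0.0, 277.5], [0.0, 406.8, 208.8], [0.0, 0.0, 1.0]] [[0.993, -0.08, 0.083, 445.157], [-0.114, -0.543, 0.832, -688.725], [-0.021, -0.836, -0.548, 506.625], [0.0, 0.0, 0.0, 1.0]]
wrist [[320.1, 0.0, 284.8], [0.0, 320.1, 208.2], [0.0, 0.0, 1.0]] [[1.0, 0.001, -0.003, 623.945], [-0.0, -0.955, -0.296, 75.677], [-0.003, 0.296, -0.955, 373.098], [0.0, 0.0, 0.0, 1.0]]
```

View pics/scene0.png

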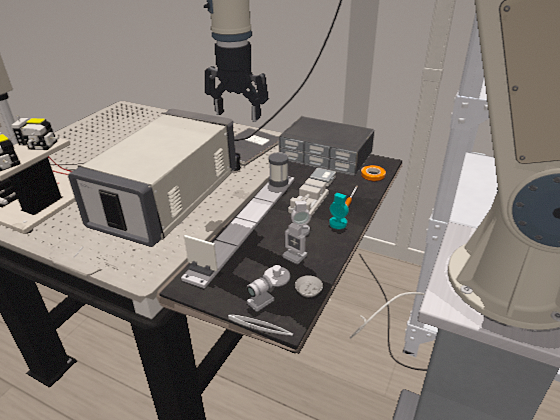

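View pics/side0.png

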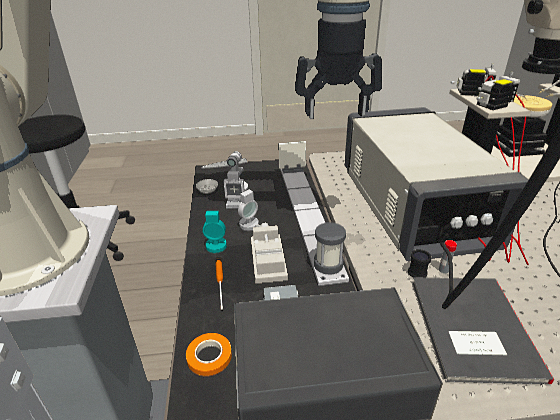

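View pics/wrist0.png

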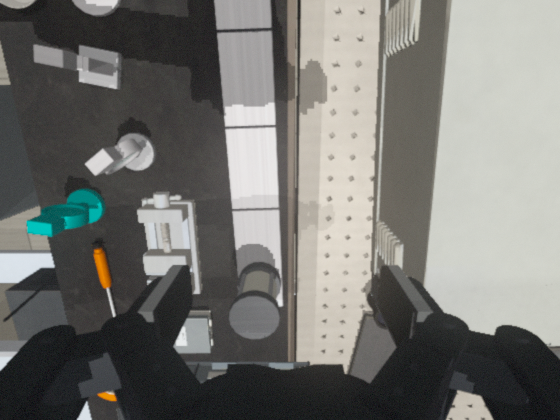

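The scene shows the lamp at the robot's right end of the rail (-y; wrist image 255,300) and the screen at the left. Cross lines are at wrist pixels (247,30), (250,126) and (256,209). The condenser is at (130,153), the target holder at (100,67), and the lens tube and lid lie beyond the top edge. The turquoise decoy is at (70,212).

Run:
```python
from h import *
w={n:cloud(n+'0') for n in('wrist','scene','side')}
def p(n,u,v): print(n,(u,v),np.round(np.nanmedian(w[n][v-1:v+2,u-1:u+2].reshape(-1,3),0),0))
for q in [(218,30),(272,30),(226,127),(276,126),(233,209),(280,209),(247,30),(250,126),(256,209),(255,315),(100,160),(135,155),(148,155),(97,67),(45,55),(105,85),(165,245),(420,100),(385,60),(290,200)]: p('wrist',*q)
for q in [(278,158),(200,250),(267,285),(279,271),(262,300),(308,287),(300,208),(296,252),(260,325),(220,140),(235,130)]: p('scene',*q)
# object blobs over table from scene+side clouds
pts=np.concatenate([w[n].reshape(-1,3) for n in w]); 
m=(pts[:,0]>330)&(pts[:,0]<720)&(pts[:,1]>-330)&(pts[:,1]<450)&(pts[:,2]>-5)&(pts[:,2]<150)
pts=pts[m]; col=np.concatenate([load(n+'0')[0].reshape(-1,3) for n in w])[m]
o=np.argsort(pts[:,2]); pts=pts[o];col=col[o]
I=np.zeros((780,390,3),np.uint8); H=np.zeros((780,390),np.uint8)
r=(450-pts[:,1]).astype(int).clip(0,779);c=(pts[:,0]-330).astype(int).clip(0,389)
I[r,c]=col[:,::-1];H[r,c]=(pts[:,2]*2.5).clip(0,255)
I=cv2.dilate(I,np.ones((2,2)));H=cv2.dilate(H,np.ones((3,3)))
out=np.hstack([I,cv2.applyColorMap(H,cv2.COLORMAP_JET)])
cv2.imwrite('pics/top.png',cv2.rotate(out,cv2.ROTATE_90_CLOCKWISE)[:, :][:780] if 0 else cv2.resize(out,(600,600)))
```

```text
wrist (218, 30) [555. 152.  11.]
wrist (272, 30) [609. 154.  -0.]
wrist (226, 127) [558.  57.  11.]
wrist (276, 126) [613.  57.   0.]
wrist (233, 209) [561. -37.  11.]
wrist (280, 209) [617. -41.  -1.]
wrist (247, 30) [585. 152.  11.]
wrist (250, 126) [585.  58.  10.]
wrist (256, 209) [589. -37.  10.]
wrist (255, 315) [ 592. -129.   88.]
wrist (100, 160) [454.  31.  81.]
wrist (135, 155) [461.  28.  25.]
wrist (148, 155) [468.  26.  10.]
wrist (97, 67) [448. 113.  50.]
wrist (45, 55) [425. 119.  83.]
wrist (105, 85) [432. 100.   9.]
wrist (165, 245) [483. -76.  29.]
wrist (420, 100) [723.  82. 122.]
wrist (385, 60) [721. 122.  30.]
wrist (290, 200) [629. -32.  -8.]
scene (278, 158) [ 587. -123.   89.]
scene (200, 250) [576. 250.  64.]
scene (267, 285) [417. 265.  46.]
scene (279, 271) [426. 196.  21.]
scene (262, 300) [425. 273.  10.]
scene (308, 287) [363. 195.   2.]
scene (300, 208) [452.  37.  69.]
scene (296, 252) [422. 124.  18.]
scene (260, 325) [403. 321.   1.]
scene (220, 140) [732. -78. 131.]
scene (235, 130) [ 882. -385.    1.]
```

View pics/top.png

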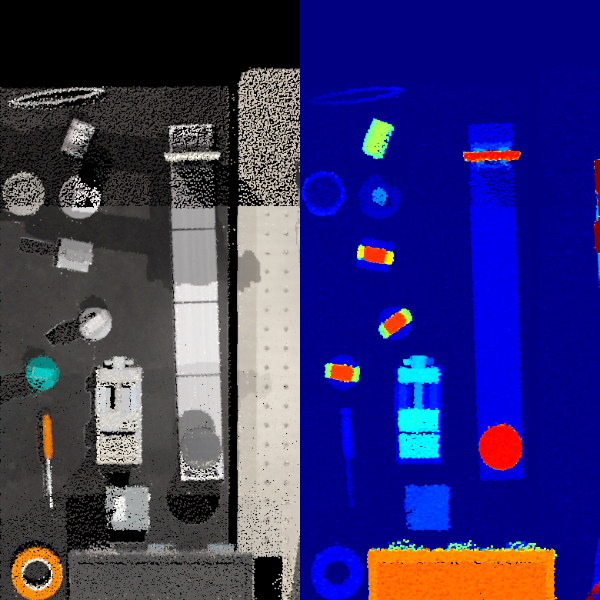

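The top map (1.3 mm/px) shows every piece: lens tube at about (77,138), lid (80,195), target holder (74,253), condenser (95,322), screen (193,155), lamp (200,447). Next, precise centres and angles from the height layers.

```bash
cat >> h.py <<'E'
def layer(fs,x,y,z,name,rad=None):
    for f in fs:
        w=cloud(f).reshape(-1,3); m=(w[:,0]>x[0])&(w[:,0]<x[1])&(w[:,1]>y[0])&(w[:,1]<y[1])&(w[:,2]>z[0])&(w[:,2]<z[1]); q=w[m]
        if len(q)<8: print(name,f,'few',len(q)); continue
        (c,s,a)=cv2.minAreaRect(q[:,:2].astype(np.float32))
        if s[0]<s[1]: s=s[::-1]; a+=90
        print(name,f,len(q),'c',np.round(c,1),'size',np.round(s,1),'long dir deg',round((a+90)%180-90,1),'z med/95',np.round(np.percentile(q[:,2],[50,95]),1))
E
python3 - <<'E'
from h import *
F=['wrist0','scene0','side0']
layer(F,(420,490),(-10,60),(78,90),'cond tab')
layer(F,(420,490),(-10,60),(2,12),'cond foot')
layer(F,(395,470),(90,150),(78,90),'targ tab')
layer(F,(395,470),(90,150),(2,12),'targ foot')
layer(F,(390,470),(230,310),(34,60),'tube')
layer(F,(390,470),(230,310),(5,12),'tube foot')
layer(F,(395,470),(160,230),(3,12),'lid')
layer(F,(395,470),(160,230),(20,32),'knob')
layer(F,(550,640),(-170,-90),(84,94),'lamp')
layer(F,(530,640),(200,290),(20,95),'screen')
layer(F,(540,635),(-90,215),(6,15),'rail')
layer(F,(355,380),(-40,0),(75,95),'turq')
layer(F,(430,530),(-160,20),(20,60),'vise')
layer(F,(700,760),(-160,320),(20,200),'instr')
w=cloud('wrist0').reshape(-1,3)
for y in (-60,-10,20,80,120,160):
    q=w[(abs(w[:,1]-y)<6)&(w[:,2]>7)&(w[:,2]<14)&(w[:,0]>535)&(w[:,0]<640)]; print(y,np.percentile(q[:,0],[1,99]).round(1))
E
```

```text
cond tab wrist0 440 c [453.   29.7] size [25.3 14.5] long dir deg 37.3 z med/95 [81.9 83.2]
cond tab scene0 53 c [454.9  30.7] size [23.6 17.6] long dir deg 38.5 z med/95 [81.6 83.4]
cond tab side0 54 c [453.9  28.8] size [23.1 14.6] long dir deg 34.6 z med/95 [80.7 81.7]
cond foot wrist0 678 c [455.6  30.7] size [54.8 40.9] long dir deg 24.9 z med/95 [ 9.  10.2]
cond foot scene0 71 c [441.   18.6] size [55.2 31.2] long dir deg 62.8 z med/95 [ 9.2 11.1]
cond foot side0 166 c [453.9  26.8] size [40.5 37.9] long dir deg 4.1 z med/95 [7.6 9.5]
targ tab wrist0 594 c [426.4 117.9] size [25.5 14. ] long dir deg -10.9 z med/95 [83.  84.4]
targ tab scene0 70 c [428.2 118. ] size [25.6 17.2] long dir deg -10.7 z med/95 [82.7 84.5]
targ tab side0 52 c [427.7 117.3] size [23.7 16.6] long dir deg -6.4 z med/95 [81.4 83. ]
targ foot wrist0 1039 c [436.9 117.3] size [61.1 38.7] long dir deg -10.4 z med/95 [ 9.1 10.4]
targ foot scene0 194 c [428.2 127.8] size [72.1 50.8] long dir deg 17.7 z med/95 [ 8.5 10.9]
targ foot side0 105 c [423.6 114.8] size [32.3 31.4] long dir deg 79.7 z med/95 [7.4 9.5]

[... 1748 characters left out ...]
 dir deg -89.7 z med/95 [80.5 82.1]
vise wrist0 2461 c [481.7 -61.3] size [171.   61.6] long dir deg -81.4 z med/95 [35.1 39.1]
vise scene0 511 c [482.9 -60.9] size [166.5  63.1] long dir deg -83.0 z med/95 [35.9 39.7]
vise side0 1139 c [480.4 -61.1] size [172.8  64.2] long dir deg -81.2 z med/95 [35.1 38.4]
instr wrist0 32919 c [742.3   8.5] size [335.1  45.9] long dir deg -87.6 z med/95 [154.9 157.4]
instr scene0 6672 c [737.8  41.6] size [402.   46.3] long dir deg -89.7 z med/95 [106.  158.1]
instr side0 6461 c [737.2  40.6] size [401.1  45.7] long dir deg -89.9 z med/95 [110.4 157. ]
-60 [560.3 615.7]
-10 [559.  613.7]
20 [558.2 612.8]
80 [556.  611.1]
120 [554.5 609.5]
160 [553.4 608. ]
```

Measurements agree across views: tab tops at z≈82/83, lamp top at 88, rail top at 10, rail yaw about +1.85°. Targets:
- condenser (587.5,-37)
- target holder (584.5,58)
- lens tube (581.5,152.5)
- lid (590.8,-131.7)

Going for the condenser: hover, then down to TCP z≈57.

The manual's scale: turns go in shares of 2 pi rad. Converting my numbers, 0.92 rad / 6.2832 = 0.1464.

>>> move_arm(motion=[[0,0,0.0286,0.01,-0.05,0.02,0.05],[0,0,0.0573,0.02,-0.1,0.04,0.05],[0,0,0.0859,0.03,-0.15,0.06,0.05],[0,0,0.1146,0.03,-0.1715,0.08,0.05],[0,0,0.1464,0.03,-0.1715,0.08,0.05],[0,0,0.1464,0.03,-0.1715,0.08,0.05],[0,0,0.1464,0.03,-0.1715,0.12,0.05],[0,0,0.1464,0.03,-0.1715,0.12,0.05]])

```text
clock: 1.15
eef_pos: [451.9, 29.8, 109.7]
tcp_rot: [-3.139, 0.004, 0.654]
contact_force: [-0.3, 0.5, 0.5]
opening: 0.588
grasp_force: 0.0
```

```bash
cat >> h.py <<'E'
def shift(x,y,z,yaw):
    "tool-frame shift (m) and z turn (rad) from the present pose to a world pose, tool down, yaw in deg"
    s=sensors.sense(); p=s['eef_pos']; a=s['tcp_rot'][2]; R=cv2.Rodrigues(np.array([0,0,a]))[0]@np.diag([1,-1,-1.])
    t=(np.deg2rad(yaw)-a+np.pi)%(2*np.pi)-np.pi
    print('turn',round(-t,3),'shift',np.round(R.T@(np.array([x,y,z])-p)/1000,4),'at',p.round(1),np.rad2deg(s['tcp_rot']).round(1),'F',s['contact_force'].round(1),'open',round(s['opening'],3),'grasp',round(s['grasp_force'],1),'t',round(s['clock'],2))
E
python3 - <<'E'
from h import *
shift(453.5,29.7,57,37.3)
snap('wrist','wrist1')
layer(['wrist1'],(420,490),(-10,60),(78,90),'cond tab')
layer(['wrist1'],(395,470),(90,150),(78,90),'targ tab')
E
```

```text
turn 0.003 shift [0.0011 0.0011 0.0527] at [451.9  29.8 109.7] [-179.9    0.2   37.5] F [-0.3  0.5  0.5] open 0.588 grasp 0.0 t 1.15
cond tab wrist1 963 c [453.3  29.8] size [24.1 13.8] long dir deg 37.1 z med/95 [81.8 82.8]
targ tab wrist1 1208 c [426.9 118. ] size [24.7 14.1] long dir deg -10.3 z med/95 [82.9 83.9]
```

>>> move_arm(motion=[[0,0,0,0.001,0.001,0.027,0.05],[0,0,0,0.001,0.001,0.052,0.05],[0,0,0,0.001,0.001,0.052,0.05],[0,0,0,0.001,0.001,0.052,0.005],[0,0,0,0.001,0.001,0.052,0.005],[0,0,0,0.001,0.001,0.052,0.005],[0,0,0,0.001,0.001,0.052,0.005],[0,0,0,0.001,0.001,0.052,0.005]], grip_force=50)

```text
clock: 2.2
eef_pos: [455.8, 29.9, 60.6]
tcp_rot: [3.141, -0.002, 0.651]
contact_force: [-0.5, 0.6, 7.7]
opening: 0.153
grasp_force: 48.9
```

Run:
```python
from h import *
shift(453.5,29.7,100,37.3)
shift(587.5,-37,100,1.85)
```

```text
turn 0.0 shift [-0.0019 -0.0012 -0.0394] at [455.8  29.9  60.6] [ 1.799e+02 -1.000e-01  3.730e+01] F [-0.5  0.6  7.7] open 0.153 grasp 48.9 t 2.2
turn 0.619 shift [ 0.0642  0.1331 -0.0394] at [455.8  29.9  60.6] [ 1.799e+02 -1.000e-01  3.730e+01] F [-0.5  0.6  7.7] open 0.153 grasp 48.9 t 2.2
```

In the tool's units: 0.617 rad / 6.2832 = 0.0982.

>>> move_arm(motion=[[0,0,0,0,0,-0.03,0.005],[0,0,0,0,0,-0.06,0.005],[0,0,0.0239,0.016,0.033,-0.06,0.005],[0,0,0.0477,0.032,0.066,-0.06,0.005],[0,0,0.0732,0.048,0.1,-0.06,0.005],[0,0,0.0982,0.065,0.133,-0.055,0.005],[0,0,0.0982,0.065,0.133,-0.05,0.005],[0,0,0.0982,0.065,0.133,-0.05,0.005]])

```text
clock: 3.2
eef_pos: [585.9, -36.4, 108.8]
tcp_rot: [-3.141, 0.002, 0.035]
contact_force: [-1.1, 0.7, -2.2]
opening: 0.149
grasp_force: 49.5
```

Run:
```python
from h import *
shift(589.5,-37,70.5,1.85)
snap('side','side1'); snap('scene','scene1')
for n in ['side1','scene1']: layer([n],(560,625),(-60,-10),(110,140),'cond tab')
layer(['side1','scene1'],(540,635),(-70,0),(25,140),'cond all')
w=cloud('scene1').reshape(-1,3);q=w[(abs(w[:,0]-588)<30)&(abs(w[:,1]+37)<30)&(w[:,2]>25)];print('lowest',np.percentile(q[:,2],[0,1,3,10]))
```

```text
turn 0.003 shift [0.0036 0.0007 0.0383] at [585.9 -36.4 108.8] [-1.8e+02  1.0e-01  2.0e+00] F [-1.1  0.7 -2.2] open 0.149 grasp 49.5 t 3.2
cond tab side1 204 c [580.3 -44. ] size [34.3 18.6] long dir deg -44.3 z med/95 [127.3 138.7]
cond tab scene1 139 c [580.5 -31.1] size [38.4 19. ] long dir deg 61.1 z med/95 [127.3 138.1]
cond all side1 799 c [583.8 -38.5] size [44.3 38.8] long dir deg -14.3 z med/95 [ 86.9 134.3]
cond all scene1 499 c [583.9 -33.8] size [41.4 41.1] long dir deg 65.8 z med/95 [ 89.5 134.8]
lowest [48.45517286 51.93325683 55.42107264 59.08840625]
```

>>> move_arm(motion=[[0,0,0,0.003,0.0007,0.015,0.005],[0,0,0,0.0035,0.0007,0.03,0.005],[0,0,0,0.0035,0.0007,0.036,0.005],[0,0,0,0.0035,0.0007,0.037,0.005],[0,0,0,0.0035,0.0007,0.038,0.005],[0,0,0,0.0035,0.0007,0.038,0.005]])

```text
clock: 4.05
eef_pos: [591.0, -37.2, 71.6]
tcp_rot: [3.142, -0.001, 0.034]
contact_force: [0.4, 0.0, -2.9]
opening: 0.154
grasp_force: 49.4
```

Run:
```python
from h import *
shift(589.5,-37,70.5,1.85)
```

```text
turn 0.002 shift [-0.0015 -0.0003  0.0011] at [591.  -37.2  71.6] [180.   -0.    1.9] F [ 0.4  0.  -2.9] open 0.154 grasp 49.4 t 4.05
```

>>> move_arm(motion=[[0,0,0,-0.0015,0,0.0005,0.005],[0,0,0,-0.0015,0,0.0015,0.005],[0,0,0,-0.0015,0,0.002,0.005],[0,0,0,-0.0015,0,0.002,0.005]])

```text
clock: 4.55
eef_pos: [589.4, -37.2, 70.6]
tcp_rot: [3.142, -0.001, 0.034]
contact_force: [-3.9, 0.1, 11.5]
opening: 0.149
grasp_force: 51.4
```

Run:
```python
from h import *
shift(589.5,-37,70.5,1.85)
```

```text
turn 0.002 shift [ 0.0001 -0.0002  0.0001] at [589.4 -37.2  70.6] [180.   -0.    1.9] F [-3.9  0.1 11.5] open 0.149 grasp 51.4 t 4.55
```

Seated (Fz +11.5). Release, rise, and head back to hover over the target holder.

>>> move_arm(motion=[[0,0,0,0,0,0,0.05],[0,0,0,0,0,0,0.05],[0,0,0,0,0,0,0.05],[0,0,0,0,0,-0.03,0.05],[0,0,0,0,0,-0.07,0.05],[0,0,0,0,0,-0.1,0.05],[0,0,0,0,0,-0.1,0.05]])

```text
clock: 5.42
eef_pos: [590.8, -37.4, 171.6]
tcp_rot: [3.141, -0.005, 0.034]
contact_force: [0.5, 0.5, -0.9]
opening: 0.586
grasp_force: 0.0
```

Run:
```python
from h import *
snap('wrist','wrist2')
layer(['wrist2'],(550,630),(-60,-10),(85,100),'cond tab')
layer(['wrist2'],(550,630),(-65,-10),(15,24),'cond foot')
layer(['wrist2'],(550,640),(-170,-90),(84,94),'lamp')
layer(['wrist2'],(395,470),(90,150),(78,90),'targ tab')
w=cloud('wrist2').reshape(-1,3)
for y in (-90,-10,20,80):
    q=w[(abs(w[:,1]-y)<6)&(w[:,2]>7)&(w[:,2]<14)&(w[:,0]>535)&(w[:,0]<640)]; print(y,np.percentile(q[:,0],[1,99]).round(1))
shift(426.9,117.9,110,-10.6)
```

```text
cond tab wrist2 627 c [586.7 -36.7] size [24.5 13.5] long dir deg 1.7 z med/95 [91.8 92.9]
cond foot wrist2 815 c [588. -36.] size [41.2 38.5] long dir deg -85.3 z med/95 [18.9 20.1]
lamp wrist2 3860 c [ 591.1 -131.8] size [53.1 53. ] long dir deg -89.9 z med/95 [87.9 88.9]
targ tab wrist2 62 c [433.6 118.3] size [14.7  3.8] long dir deg -42.8 z med/95 [82.6 84.2]
-90 [562.1 616.7]
-10 [559.3 614.1]
20 [558.3 613.4]
80 [556.4 611.4]
turn 0.219 shift [-0.1575 -0.1606  0.06  ] at [589.7 -37.3 170. ] [ 1.8e+02 -1.0e-01  1.9e+00] F [ 0.1 -0.1  0.5] open 0.584 grasp 0.0 t 5.47
```

View pics/wrist2.png

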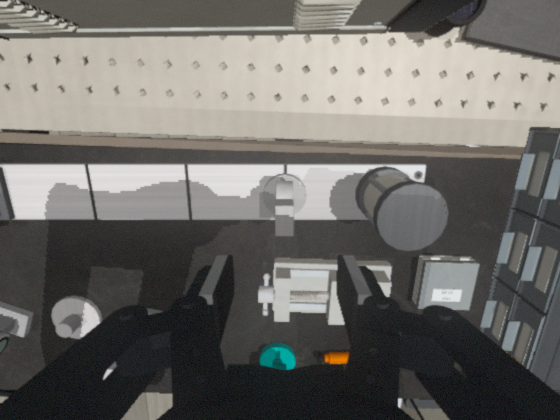

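The condenser is standing on its line (pixel 285,190), square and centred within 1 mm. Now the target holder.

In the tool's units: 0.219 rad / 6.2832 = 0.0349.

>>> move_arm(motion=[[0,0,0.008,-0.03,-0.03,0,0.05],[0,0,0.0159,-0.07,-0.07,0.01,0.05],[0,0,0.0255,-0.11,-0.11,0.03,0.05],[0,0,0.0349,-0.14,-0.14,0.05,0.05],[0,0,0.0349,-0.158,-0.161,0.06,0.05],[0,0,0.0349,-0.158,-0.161,0.06,0.05],[0,0,0.0349,-0.158,-0.161,0.06,0.05]])

```text
clock: 6.35
eef_pos: [426.2, 118.1, 109.0]
tcp_rot: [3.141, 0.0, -0.185]
contact_force: [0.7, -0.1, -0.2]
opening: 0.587
grasp_force: 0.0
```

Run:
```python
from h import *
snap('wrist','wrist3')
layer(['wrist3'],(395,470),(90,150),(78,90),'targ tab')
shift(426.9,117.9,58,-10.6)
```

```text
targ tab wrist3 970 c [427.2 118.1] size [24.1 13.4] long dir deg -10.9 z med/95 [82.8 83.8]
turn -0.0 shift [0.0003 0.     0.0512] at [426.6 118.  109.2] [180.   -0.  -10.6] F [ 0.3 -0.4  1.1] open 0.586 grasp 0.0 t 6.4
```

>>> move_arm(motion=[[0,0,0,0,0,0.025,0.05],[0,0,0,0,0,0.048,0.05],[0,0,0,0,0,0.048,0.05],[0,0,0,0,0,0.048,0.005],[0,0,0,0,0,0.048,0.005],[0,0,0,0,0,0.048,0.005],[0,0,0,0,0,0.048,0.005],[0,0,0,0,0,0.048,0.005]])

```text
clock: 7.4
eef_pos: [426.7, 118.3, 62.3]
tcp_rot: [-3.141, -0.002, -0.185]
contact_force: [-0.1, -3.1, 6.9]
opening: 0.149
grasp_force: 49.3
```

Run:
```python
from h import *
shift(584.5,58,110,1.85)
```

```text
turn -0.217 shift [ 0.1662  0.0302 -0.0477] at [426.7 118.3  62.3] [-1.80e+02 -1.00e-01 -1.06e+01] F [-0.1 -3.1  6.9] open 0.149 grasp 49.3 t 7.4
```

In the tool's units: -0.217 rad / 6.2832 = -0.0345.

>>> move_arm(motion=[[0,0,0,0,0,-0.03,0.005],[0,0,0,0,0,-0.05,0.005],[0,0,-0.0111,0.055,0.01,-0.05,0.005],[0,0,-0.0239,0.11,0.02,-0.05,0.005],[0,0,-0.0345,0.166,0.03,-0.05,0.005],[0,0,-0.0345,0.166,0.03,-0.045,0.005],[0,0,-0.0345,0.166,0.03,-0.03,0.005],[0,0,-0.0345,0.166,0.03,-0.03,0.005]])

```text
clock: 8.4
eef_pos: [580.9, 58.5, 89.6]
tcp_rot: [3.141, 0.004, 0.032]
contact_force: [-0.1, 0.2, -2.0]
opening: 0.15
grasp_force: 49.5
```

Run:
```python
from h import *
shift(584.2,58,72.3,1.85)
```

```text
turn -0.0 shift [0.0032 0.0006 0.0173] at [580.9  58.5  89.6] [180.    0.2   1.8] F [-0.1  0.2 -2. ] open 0.15 grasp 49.5 t 8.4
```

>>> move_arm(motion=[[0,0,0,0.0015,0.0005,0.01,0.005],[0,0,0,0.002,0.0005,0.014,0.005],[0,0,0,0.002,0.0005,0.016,0.005],[0,0,0,0.002,0.0005,0.016,0.005]])

```text
clock: 8.9
eef_pos: [585.5, 57.9, 75.3]
tcp_rot: [3.142, 0.0, 0.032]
contact_force: [-0.2, -0.6, -2.3]
opening: 0.153
grasp_force: 49.6
```

Run:
```python
from h import *
shift(584.2,58,72.3,1.85)
```

```text
turn -0.0 shift [-0.0013 -0.0002  0.003 ] at [585.5  57.9  75.3] [180.    0.    1.8] F [-0.2 -0.6 -2.3] open 0.153 grasp 49.6 t 8.9
```

>>> move_arm(motion=[[0,0,0,-0.001,0,0.0015,0.005],[0,0,0,-0.001,0,0.003,0.005],[0,0,0,-0.001,0,0.0035,0.005],[0,0,0,-0.001,0,0.0035,0.005]])

```text
clock: 9.4
eef_pos: [584.6, 57.7, 72.3]
tcp_rot: [3.142, -0.0, 0.032]
contact_force: [-1.5, 0.3, 4.9]
opening: 0.156
grasp_force: 50.6
```

Run:
```python
from h import *
shift(584.2,58,72.3,1.85)
```

```text
turn -0.001 shift [-0.0004 -0.0003  0.    ] at [584.6  57.7  72.3] [180.   -0.    1.8] F [-1.5  0.3  4.9] open 0.156 grasp 50.6 t 9.4
```

Seated. Release and rise.

>>> move_arm(motion=[[0,0,0,0,0,0,0.05],[0,0,0,0,0,0,0.05],[0,0,0,0,0,0,0.05],[0,0,0,0,0,-0.03,0.05],[0,0,0,0,0,-0.07,0.05],[0,0,0,0,0,-0.1,0.05],[0,0,0,0,0,-0.1,0.05]])

```text
clock: 10.28
eef_pos: [586.2, 57.9, 174.2]
tcp_rot: [-3.141, -0.005, 0.032]
contact_force: [-0.5, -0.8, 0.3]
opening: 0.587
grasp_force: 0.0
```

Run:
```python
from h import *
snap('wrist','wrist4')
layer(['wrist4'],(550,630),(30,85),(85,100),'targ tab')
layer(['wrist4'],(550,630),(30,85),(15,24),'targ foot')
layer(['wrist4'],(550,630),(-60,-10),(85,100),'cond tab')
shift(431,270.5,110,67.3)
```

```text
targ tab wrist4 638 c [584.6  58.1] size [24.6 13.5] long dir deg 1.9 z med/95 [92.8 93.9]
targ foot wrist4 868 c [584.6  58.3] size [40.3 35.3] long dir deg 2.6 z med/95 [18.9 20.2]
cond tab wrist4 688 c [586.8 -36.1] size [23.9 14.3] long dir deg 2.1 z med/95 [91.7 92.8]
turn -1.143 shift [-0.1472 -0.2175  0.0625] at [585.1  57.8 172.5] [-1.8e+02 -1.0e-01  1.8e+00] F [-0.2 -0.8 -1. ] open 0.584 grasp 0.0 t 10.32
```

Target holder is spot on. Now hover over the lens tube.

In the tool's units: -1.143 rad / 6.2832 = -0.1819.

>>> move_arm(motion=[[0,0,-0.0255,-0.03,-0.03,0,0.055],[0,0,-0.0525,-0.06,-0.07,0.01,0.055],[0,0,-0.0796,-0.09,-0.11,0.02,0.055],[0,0,-0.105,-0.12,-0.15,0.03,0.055],[0,0,-0.1305,-0.147,-0.19,0.04,0.055],[0,0,-0.156,-0.147,-0.2175,0.05,0.055],[0,0,-0.1819,-0.147,-0.2175,0.05,0.055],[0,0,-0.1819,-0.147,-0.2175,0.05,0.055]])

```text
clock: 11.32
eef_pos: [429.6, 270.3, 120.4]
tcp_rot: [-3.14, 0.002, 1.175]
contact_force: [0.0, 0.7, 0.4]
opening: 0.643
grasp_force: 0.0
```

Run:
```python
from h import *
snap('wrist','wrist5')
layer(['wrist5'],(390,470),(230,310),(45,60),'tube')
layer(['wrist5'],(390,470),(230,310),(50,60),'tubetop')
layer(['wrist5'],(390,470),(225,310),(7,12),'tube foot')
layer(['wrist5'],(395,470),(160,230),(20,32),'knob')
layer(['wrist5'],(395,470),(160,225),(4,8),'lid')
layer(['wrist5'],(530,640),(200,290),(80,95),'screen')
shift(431,270.5,25,67.3)
```

```text
tube wrist5 2163 c [429.6 269.9] size [42.2 27.5] long dir deg 68.6 z med/95 [53.7 56.1]
tubetop wrist5 1772 c [429.7 269.7] size [41.9 23.7] long dir deg 68.7 z med/95 [54.3 56.2]
tube foot wrist5 335 c [435.7 286.2] size [29.5  9.2] long dir deg -21.3 z med/95 [8.8 9.9]
knob wrist5 364 c [432.2 194.4] size [17.4 17.4] long dir deg -60.9 z med/95 [25.7 26.8]
lid wrist5 1724 c [427.9 195.4] size [53.4 44.6] long dir deg 68.8 z med/95 [5.9 6.9]
screen wrist5 1148 c [565.9 247.4] size [46.9  6.4] long dir deg 2.5 z med/95 [86.8 88.4]
turn -0.003 shift [0.0008 0.0008 0.0957] at [429.9 270.1 120.7] [-1.799e+02  1.000e-01  6.710e+01] F [ 0.3 -1.   0.9] open 0.642 grasp 0.0 t 11.38
```

View pics/wrist5.png

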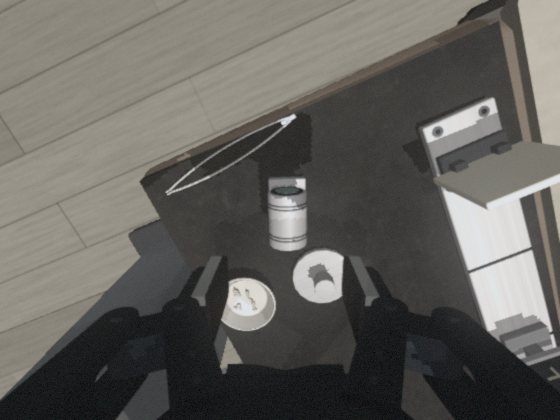

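Tube lies at (287,218) in this view, aligned with the tool, and the lid (320,277) and dish (247,303) are clear. Descend and grip.

In the tool's units: -0.026 rad / 6.2832 = -0.0041.

>>> move_arm(motion=[[0,0,-0.0041,0,0,0.035,0.055],[0,0,-0.0041,0,0,0.07,0.055],[0,0,-0.0041,0,0,0.094,0.055],[0,0,-0.0041,0,0,0.094,0.055],[0,0,-0.0041,0,0,0.094,0.015],[0,0,-0.0041,0,0,0.094,0.015],[0,0,-0.0041,0,0,0.094,0.015],[0,0,-0.0041,0,0,0.094,0.015]])

```text
clock: 12.38
eef_pos: [431.5, 270.8, 29.0]
tcp_rot: [3.14, -0.002, 1.201]
contact_force: [-0.3, -3.0, 8.0]
opening: 0.31
grasp_force: 49.5
```

Run:
```python
from h import *
shift(581.5,152.5,80,91.85)
```

```text
turn -0.403 shift [-0.056   0.1826 -0.051 ] at [431.5 270.8  29. ] [ 1.799e+02 -1.000e-01  6.880e+01] F [-0.3 -3.   8. ] open 0.31 grasp 49.5 t 12.38
```

In the tool's units: -0.403 rad / 6.2832 = -0.0641.

>>> move_arm(motion=[[0,0,0,0,0,-0.03,0.015],[0,0,0,0,0,-0.055,0.015],[0,0,-0.0159,-0.03,0.03,-0.06,0.015],[0,0,-0.0318,-0.055,0.08,-0.06,0.015],[0,0,-0.0477,-0.055,0.13,-0.06,0.015],[0,0,-0.0641,-0.055,0.165,-0.05,0.015],[0,0,-0.0641,-0.055,0.182,-0.04,0.015],[0,0,-0.0641,-0.055,0.182,-0.03,0.015]])

```text
clock: 13.38
eef_pos: [580.5, 153.2, 57.1]
tcp_rot: [-3.141, -0.0, 1.601]
contact_force: [-0.5, -0.1, -1.6]
opening: 0.305
grasp_force: 49.9
```

Run:
```python
from h import *
shift(581.5,153.5,39,91.85)
```

```text
turn -0.002 shift [0.0002 0.001  0.0181] at [580.5 153.2  57.1] [-180.    -0.    91.7] F [-0.5 -0.1 -1.6] open 0.305 grasp 49.9 t 13.38
```

>>> move_arm(motion=[[0,0,0,0,0,0.009,0.015],[0,0,0,0,0,0.014,0.015],[0,0,0,0,0,0.017,0.015],[0,0,0,0,0,0.018,0.015],[0,0,0,0,0,0.018,0.015]])

```text
clock: 14.0
eef_pos: [580.5, 153.5, 40.0]
tcp_rot: [3.141, -0.0, 1.604]
contact_force: [0.5, 0.1, -0.8]
opening: 0.309
grasp_force: 49.9
```

Run:
```python
from h import *
shift(581.5,153.5,39,91.85)
```

```text
turn 0.001 shift [-0.     0.001  0.001] at [580.5 153.5  40. ] [180.   -0.   91.9] F [ 0.5  0.1 -0.8] open 0.309 grasp 49.9 t 14.0
```

>>> move_arm(motion=[[0,0,0,0,0.001,0.001,0.015],[0,0,0,0,0.001,0.002,0.015],[0,0,0,0,0.001,0.002,0.015]])

```text
clock: 14.38
eef_pos: [581.9, 153.5, 38.9]
tcp_rot: [3.141, -0.0, 1.604]
contact_force: [-2.5, -1.1, 10.4]
opening: 0.306
grasp_force: 51.2
```

Run:
```python
from h import *
shift(581.5,153.5,39,91.85)
```

```text
turn 0.001 shift [ 0.     -0.0004 -0.0001] at [581.9 153.5  38.9] [180.   -0.   91.9] F [-2.5 -1.1 10.4] open 0.306 grasp 51.2 t 14.38
```

Seated. Release and rise.

>>> move_arm(motion=[[0,0,0,0,0,0,0.055],[0,0,0,0,0,0,0.055],[0,0,0,0,0,0,0.055],[0,0,0,0,0,-0.04,0.055],[0,0,0,0,0,-0.08,0.055],[0,0,0,0,0,-0.12,0.055],[0,0,0,0,0,-0.12,0.055]])

```text
clock: 15.25
eef_pos: [583.6, 154.0, 161.1]
tcp_rot: [3.136, -0.001, 1.604]
contact_force: [0.0, -0.7, 0.4]
opening: 0.646
grasp_force: 0.0
```

Run:
```python
from h import *
snap('wrist','wrist6')
layer(['wrist6'],(550,630),(120,190),(55,72),'tube')
layer(['wrist6'],(550,630),(120,190),(17,24),'tube foot')
shift(432.5,194.7,100,67.3)
shift(432.5,194.7,100,1.85)
```

```text
tube wrist6 1687 c [580.5 152.3] size [42.5 27.3] long dir deg -89.0 z med/95 [63.8 66.1]
tube foot wrist6 250 c [580.  169.9] size [29.2  8.7] long dir deg 1.8 z med/95 [18.7 20. ]
turn 0.429 shift [ 0.0459 -0.1484  0.0591] at [582.3 153.7 159.1] [179.8  -0.   91.9] F [-0.   0.2 -0.3] open 0.641 grasp 0.0 t 15.3
turn 1.571 shift [ 0.0459 -0.1484  0.0591] at [582.3 153.7 159.1] [179.8  -0.   91.9] F [-0.   0.2 -0.3] open 0.641 grasp 0.0 t 15.3
```

Tube is placed well. Now the lid, gripped at yaw 45° to keep the fingers clear of the dish.

In the tool's units: 0.818 rad / 6.2832 = 0.1302.

>>> move_arm(motion=[[0,0,0.0239,0.01,-0.03,0,0.04],[0,0,0.0477,0.02,-0.07,0.01,0.04],[0,0,0.0716,0.03,-0.11,0.02,0.04],[0,0,0.0955,0.045,-0.14,0.04,0.04],[0,0,0.1194,0.0455,-0.148,0.06,0.04],[0,0,0.1302,0.0455,-0.148,0.08,0.04],[0,0,0.1302,0.0455,-0.148,0.08,0.04],[0,0,0.1302,0.0455,-0.148,0.08,0.04]])

```text
clock: 16.3
eef_pos: [432.0, 193.9, 77.7]
tcp_rot: [-3.141, 0.001, 0.787]
contact_force: [-0.6, 0.0, -0.3]
opening: 0.468
grasp_force: 0.0
```

Run:
```python
from h import *
snap('wrist','wrist7')
layer(['wrist7'],(405,460),(170,220),(20,32),'knob')
layer(['wrist7'],(395,470),(160,225),(4,8),'lid')
shift(432.5,194.7,9,45)
```

```text
knob wrist7 598 c [432.5 194. ] size [17.4 17.3] long dir deg 12.8 z med/95 [25.7 26.8]
lid wrist7 3503 c [432.7 193.8] size [53.5 52.6] long dir deg 43.2 z med/95 [5.9 7. ]
turn 0.001 shift [ 0.0006 -0.0004  0.069 ] at [432.4 194.   78. ] [180.   -0.   45.1] F [ 0.6  0.5 -0.5] open 0.468 grasp 0.0 t 16.35
```

>>> move_arm(motion=[[0,0,0,0,0,0.03,0.04],[0,0,0,0,0,0.055,0.04],[0,0,0,0,0,0.067,0.04],[0,0,0,0,0,0.067,0.04],[0,0,0,0,0,0.067,0.008],[0,0,0,0,0,0.067,0.008],[0,0,0,0,0,0.067,0.008],[0,0,0,0,0,0.067,0.008]])

```text
clock: 17.35
eef_pos: [432.7, 194.3, 11.8]
tcp_rot: [3.141, -0.002, 0.786]
contact_force: [-1.2, -1.3, 7.1]
opening: 0.188
grasp_force: 49.0
```

Run:
```python
from h import *
shift(591,-131.8,130,45)
```

```text
turn 0.0 shift [-0.1189  0.3425 -0.1182] at [432.7 194.3  11.8] [ 1.8e+02 -1.0e-01  4.5e+01] F [-1.2 -1.3  7.1] open 0.188 grasp 49.0 t 17.35
```

>>> move_arm(motion=[[0,0,0,0,0,-0.04,0.008],[0,0,0,0,0,-0.09,0.008],[0,0,0,0,0,-0.138,0.008],[0,0,0,-0.015,0.043,-0.138,0.008],[0,0,0,-0.033,0.095,-0.138,0.008],[0,0,0,-0.051,0.147,-0.138,0.008],[0,0,0,-0.069,0.198,-0.138,0.008],[0,0,0,-0.083,0.24,-0.138,0.008]])

```text
clock: 18.35
eef_pos: [543.8, -36.4, 149.4]
tcp_rot: [3.141, -0.001, 0.785]
contact_force: [0.4, 0.7, -1.3]
opening: 0.182
grasp_force: 49.4
```

Run:
```python
from h import *
shift(591,-131.8,125,45)
```

```text
turn -0.0 shift [-0.0341  0.1008  0.0244] at [543.8 -36.4 149.4] [180.  -0.  45.] F [ 0.4  0.7 -1.3] open 0.182 grasp 49.4 t 18.35
```

>>> move_arm(motion=[[0,0,0,-0.014,0.045,0,0.008],[0,0,0,-0.028,0.085,0,0.008],[0,0,0,-0.035,0.1,0.01,0.008],[0,0,0,-0.035,0.1,0.024,0.008],[0,0,0,-0.035,0.1,0.024,0.008],[0,0,0,-0.035,0.1,0.024,0.008]])

```text
clock: 19.1
eef_pos: [588.7, -128.5, 124.7]
tcp_rot: [-3.141, 0.0, 0.787]
contact_force: [-0.3, 0.6, -1.7]
opening: 0.179
grasp_force: 49.5
```

Run:
```python
from h import *
snap('scene','scene8');snap('side','side8')
layer(['scene8','side8'],(545,640),(-180,-80),(106,117),'lid plate')
shift(591,-131.8,100,45)
```

```text
lid plate scene8 34 c [ 580.5 -114.6] size [51.9 22.9] long dir deg 34.3 z med/95 [115.3 116.7]
lid plate side8 94 c [ 586.9 -135.8] size [51.8 39.3] long dir deg -7.8 z med/95 [115.6 117. ]
turn 0.001 shift [-0.0008  0.0033  0.0252] at [ 589.2 -128.9  125.2] [180.   -0.   45.1] F [-0.5  0.7 -0.6] open 0.18 grasp 49.5 t 19.2
```

>>> move_arm(motion=[[0,0,0,-0.0008,0.003,0.01,0.008],[0,0,0,-0.0008,0.003,0.019,0.008],[0,0,0,-0.0008,0.003,0.023,0.008],[0,0,0,-0.0008,0.003,0.024,0.008],[0,0,0,-0.0008,0.003,0.024,0.008]])

```text
clock: 19.82
eef_pos: [590.7, -132.5, 100.8]
tcp_rot: [-3.142, 0.0, 0.786]
contact_force: [-0.5, 0.8, -1.3]
opening: 0.178
grasp_force: 49.5
```

Run:
```python
from h import *
shift(591,-131.8,100,45)
```

```text
turn 0.0 shift [ 0.0007 -0.0003  0.0008] at [ 590.7 -132.5  100.8] [-180.    0.   45.] F [-0.5  0.8 -1.3] open 0.178 grasp 49.5 t 19.82
```

>>> move_arm(motion=[[0,0,0,0,0,0.001,0.008],[0,0,0,0,0,0.0018,0.008],[0,0,0,0,0,0.0018,0.008]])

```text
clock: 20.2
eef_pos: [591.0, -132.5, 99.9]
tcp_rot: [3.141, -0.0, 0.786]
contact_force: [-2.2, -0.4, 6.1]
opening: 0.182
grasp_force: 50.2
```

Run:
```python
from h import *
shift(591,-131.8,100,45)
```

```text
turn 0.0 shift [ 0.0005 -0.0005 -0.0001] at [ 591.  -132.5   99.9] [180.  -0.  45.] F [-2.2 -0.4  6.1] open 0.182 grasp 50.2 t 20.2
```

>>> move_arm(motion=[[0,0,0,0,0,0,0.04],[0,0,0,0,0,0,0.04],[0,0,0,0,0,0,0.04],[0,0,0,0,0,-0.03,0.04],[0,0,0,0,0,-0.08,0.04],[0,0,0,0,0,-0.12,0.04],[0,0,0,0,0,-0.15,0.04],[0,0,0,0,0,-0.15,0.04]])

```text
clock: 21.2
eef_pos: [592.1, -132.7, 251.6]
tcp_rot: [3.138, -0.003, 0.786]
contact_force: [-0.5, -0.3, -0.5]
opening: 0.469
grasp_force: 0.0
```

Run:
```python
from h import *
snap('wrist','wrist9');snap('scene','scene9');snap('side','side9')
F=['wrist9','scene9','side9']
layer(F,(550,640),(-175,-90),(91,97),'lid plate')
layer(F,(550,640),(-175,-90),(108,120),'knob')
layer(F,(550,640),(-170,-90),(84,90),'lamp top')
layer(F,(550,630),(-60,-10),(88,100),'cond tab')
layer(F,(550,630),(30,85),(88,100),'targ tab')
layer(F,(550,630),(120,190),(50,72),'tube')
for n in ('scene','side'):
    a,b=load(n+'0')[0],load(n+'9')[0]; cv2.imwrite(f'pics/{n}cmp.png',b[:,:,::-1])
```

```text
lid plate wrist9 1991 c [ 589.6 -131.9] size [53.5 52.6] long dir deg 47.2 z med/95 [93.9 95.1]
lid plate scene9 143 c [ 591.1 -129.3] size [53.8 51.2] long dir deg -85.1 z med/95 [94.1 95.9]
lid plate side9 371 c [ 590.8 -133.4] size [51.5 50.2] long dir deg -11.6 z med/95 [92.7 94.1]
knob wrist9 307 c [ 589.7 -132. ] size [17.2 16.5] long dir deg 43.9 z med/95 [113.7 115. ]
knob scene9 32 c [ 591.7 -129.2] size [18. 17.] long dir deg 64.6 z med/95 [113.  114.8]
knob side9 66 c [ 590.2 -133. ] size [17.3 15.8] long dir deg -5.2 z med/95 [112.2 113.5]
lamp top wrist9 78 c [ 606.7 -122.8] size [47.8 15.7] long dir deg -60.8 z med/95 [87.  89.5]
lamp top scene9 39 c [ 586.1 -114.1] size [50.2 21.3] long dir deg 17.0 z med/95 [86.7 89.2]
lamp top side9 85 c [ 589.6 -147.9] size [52.2 23.6] long dir deg -4.6 z med/95 [86.8 89.6]
cond tab wrist9 430 c [586.4 -36.8] size [24.1 14.1] long dir deg 1.7 z med/95 [91.8 93.2]
cond tab scene9 42 c [587.5 -35.2] size [23.  15.1] long dir deg 11.0 z med/95 [91.7 93.6]
cond tab side9 61 c [587.3 -37. ] size [23.1 14.7] long dir deg 4.8 z med/95 [90.8 91.7]
targ tab wrist9 583 c [584.4  57.6] size [24.  14.7] long dir deg 1.9 z med/95 [92.7 94.1]
targ tab scene9 54 c [586.7  59.2] size [24.9 17.5] long dir deg -0.6 z med/95 [92.2 93.9]
targ tab side9 52 c [585.2  56.6] size [23.5 14.7] long dir deg 2.0 z med/95 [91.5 92.3]
tube wrist9 20 c [569.7 131.6] size [4.5 1.5] long dir deg -28.6 z med/95 [53.7 56.4]
tube scene9 212 c [581.7 153.3] size [44.2 27.8] long dir deg -88.6 z med/95 [61.5 66.5]
tube side9 136 c [581.4 151.2] size [42.5 27.2] long dir deg -87.3 z med/95 [61.4 65.2]
```

View pics/scene9.png

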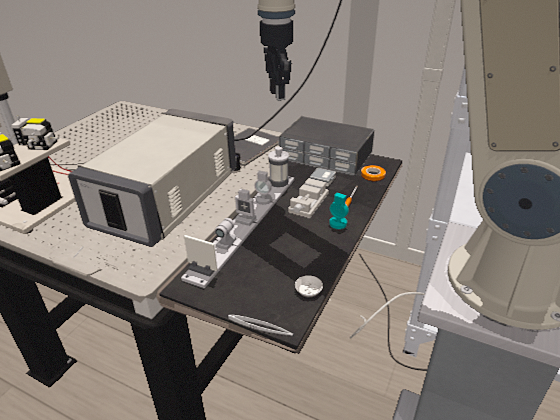

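View pics/side9.png

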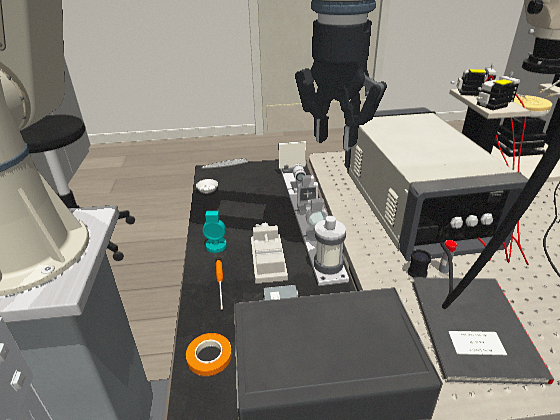

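All pieces are in line with the lid on the lamp (scene 279,157; side 330,230). The dish (308,287), screwdriver (350,197) and chip box are where they were at the start. The arm is clear, so I'm handing in.

```bash
python3 -c "
from rig import order; print(order.sign_off())"
```

```text
the job is handed in; nothing more can be done
None
```

The imaging line is built and handed in at about 21 s: the last camera check put all three mounts and the lid within about 3 mm of their places, with the bystanders unmoved, but the judge returned no verdict.

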